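# Square up a tacked plate and clamp it with the torque knob

## Robot

A 6-joint arm with a two-finger parallel gripper is mounted at the origin on the work surface. World frame = base frame: x ahead of the robot, y to its left, z up, the work surface at z = 0. Lengths are in m, angles in degrees, forces in N, time in s.
With the tool pointing down it reaches from about 0.4 to 0.825 m from the base axis. Payload 7 kg.
Tool frame: the origin (TCP) lies at the very end of the fingers, on their centre line; the grasp point (between the pads) lies behind it (r.grasp_offset is the z of the grasp point in the tool frame, in m); z points along the fingers, y is the direction in which the jaws open and shut (so a half turn about z gives the same grasp; the last joint's range is limited). The gripper opens to 88 mm and grips with 3 to 60 N. Pads are 19 mm wide; open, the fingers measure 130 mm over their backs; the gripper's body (78 mm by 193 mm) begins 47 mm behind the grasp point.
Start: joints at [93.054, 20.546, 0.682, 0, -70.136, -16.507], TCP at [0.157, 0.656, 0.227] pointing down, gripper open.
Joint ranges: [-176.03, 176.03], [-82.01, 121.73], [-58.28, 71.71], [-173.87, 95.51], [-174.79, -0.11], [-173.66, 173.66]. Speed limits (degrees/s): [136.94, 136.94, 172.46, 180, 180, 180].

## Interface

Orientations are given as [roll, pitch, yaw] about the fixed x, y, z axes, in that order (R = Rz(yaw) Ry(pitch) Rx(roll)).
In Python, from plant import r gives the robot as it stands. The module is installed in compiled form; this text tells all that it offers.
- The arm moves only by the tool servo_tool, never from a script. Its argument "targets" is a list of rows, each an object of numbers: "dx", "dy", "dz": the shift along the world's x, y, z in cm; "spin": the turn about the world's z in rad; "grip": the opening in per cent of the stroke, from 0 (shut) to 100 (fully open). A call has exactly 10 rows; each row is the pose to reach, as a shift and turn from the pose commanded when the call began; what a row does not reach only later rows make up. A row lasts 1/12 s, in which the tool goes at most 41.7 mm and 7.16 degrees, less where a joint would pass 70% of its speed; a pose out of reach is approached as far as the arm can. A call with a gripper value outside its range is refused whole. The fingers move at their own pace and stop on an object; "squeeze" is the grip in N (left out, the last holds). Time passes only in rows, so rows that repeat a pose let the fingers close, or fill a call up. It gives the time, the measured TCP pose, the force and the opening at its end, in the units of the state.
- r.get_state(): the state, without advancing time (a new reading comes with each control period).
- r.capture(name): name is "scene" or "top" or "wrist"; returns the picture (420x560x3 uint8, blue, green, red); there is no depth.
- r.get_calibration(name): a dict with "K" (3x3 intrinsics, pixels), "extrinsics" (4x4, takes a point from camera to world coordinates). Camera axes: x right, y down, z forward; pixel columns grow to the right and rows downward; lengths in m; the calibration is good to about 2 mm. A picture is of the moment at which its call begins: read the wrist's pose just before it. get_calibration takes no time and is no camera call; for the wrist camera it gives the pose at the moment of the call.
- r.close_job(): hands the job in, once; it reports no verdict.
Trained networks look in the newest picture that a camera, given by its name, has taken for a name from the list of things; names that differ only in an ending like _2 or _b are one class to them, and where a whole thing is asked for, a point or a joint stands for the part that bears it (a point fixed in the world has none). Each returns a list of dicts, best first, with "p" (0 to 1); they miss things now and then, are a little off and sometimes report something else, mostly with a low value. They report only what shows in the picture. A call takes as long as a camera call. They do not tell look-alikes from the thing itself.
- r.cut_out(name, camera): "mask" (420x560 bool, what is visible of it) and "extent" ([left, top, right, bottom] in pixels, round what is visible of it).
The state is a dict: "time_s": time; "joints": joint angles; "qd": joint speeds; "joint_torque": joint torques, N m; "tcp_pos": TCP position; "eef_rot": TCP orientation; "contact_force": force on the tool from outside, world axes, zero at the start; "moment": the same for the moment, N m; "gripper_width": finger opening in m.
Only numpy, scipy, OpenCV 4.12 (cv2) and the standard library are available. Lean on these libraries where they do the work, as an engineer would, in place of code of your own. Each camera call takes 0.05 s, during which the arm holds its last target. There are 200 camera calls.

## Task

Slide the aluminium plate with the upright rib home against all three steel stop pins, then turn the clamp's torque knob clockwise (seen from above) until it clicks once past its detent, so that the orange foot holds the plate down. Stop at that click: do not force the knob on beyond it. Leave the plate seated and everything else on the table where it is.

Things in the scene. Friction and masses are not known exactly. Their poses are not given: they have to be found in the camera images.
- fixture: Welding fixture, fixed: three round steel stop pins and a blue clamp column with an arm over the plate. Origin: on the table top where the centre of the plate's underside comes when the plate is home; its axes are then the plate's: x towards the column, y left, z up. The plate's front edge (+x) then bears on the two back pins at x = 70 mm, its right edge (-y) on the side pin at y = -80 mm.
- side_pin (a point): Top centre of the side stop pin: 28 mm diameter, 30 mm high; at x = -30, y = -94 mm in the fixture's frame. The two back pins are alike, at x = 84, y = 50 and -50 mm.
- clamp_nose (a point): Top of the clamp arm's end, on the knob axis (fixture x = 45, y = 0 mm), 85 mm above the table. The arm, 36 mm wide with a round nose of 48 mm diameter, underside 55 to 60 mm above the table, runs back to fixture x = 140 mm. The column below it stands at x = 104 to 140, y = -18 to 18 mm, on a base 14 mm high at x = 102 to 172, y = -35 to 35 mm.
- plate: The workpiece, loose, 0.45 to 0.8 kg: aluminium base plate 140 mm (x) by 160 mm (y), 10 mm thick, with a rib on it along y, 8 mm thick, 100 mm long, centred at x = -20 mm, its top 55 mm above the table. Origin: centre of the underside. Starts flat on the table, 25 to 60 mm short of home in the fixture's -x and 20 to 50 mm off in +y, a little turned. Can be pushed by its edges.
- foot: Round orange clamp foot, 36 mm diameter, 12 mm high, under the arm on the knob axis; origin at the centre of its underside. Starts at least 4 mm above the plate's top. It sinks 12 mm per radian of the screw and is sprung: with the screw fully down it presses the plate with about 8 N.
- knob (a joint): Torque clutch: angle of the knob ahead of its screw, rad, clockwise from above positive. About 0 (under 0.05) while the knob drives the screw. Once the screw has stopped, its torque rises to 0.75 N m near 0.12 rad, falls to nothing at 0.25, and the knob jumps ahead by itself to rest at 0.5: the click. Beyond it stiffens again (0.7 N m at 0.6) to a dead stop at 0.75: overtightened.
- collar (a point): Centre of the top of the aluminium collar under the knob's hub, 66 mm diameter, 103 mm above the table. It turns with the screw, which takes 0.25 to 0.35 N m, runs down for an unknown 0.7 to 1.6 rad of clockwise turning and then stops dead. A green mark on the collar lies under the yellow-ball half of the bar once the knob has clicked.
- knob_axis (a point): Point on the knob's vertical turning axis at the height of its bar, 125 mm above the table. The knob: black hub, 42 mm diameter, its yellow-capped top 135 mm above the table, with a round steel cross bar of 14 mm diameter through it, a ball of 20 mm diameter on each end, 130 mm over all.
- yellow_end (a point): Centre of the yellow ball on one end of the knob's cross bar, 55 mm from the axis, 125 mm above the table. It starts to the fixture's right (-y), from 0.2 rad short of that to 1.3 rad past it clockwise (towards the robot's side). Pushing it clockwise seen from above carries it round the near (-x) side of the knob.
- black_end (a point): Centre of the black ball on the other end of the cross bar, 55 mm from the axis.
- offcut: Bystander: loose square steel tube, 150 by 40 by 40 mm, lying along its x, to the right of the fixture; origin at the centre of its underside.
- magnet_square: Bystander: red triangular magnetic square, about 90 by 80 mm, 18 mm high, beyond the fixture on the left; origin near the centre of its underside.
- wire_brush: Bystander: wire brush, 200 mm long, lying to the left.
- chipping_hammer: Bystander: hammer with orange handle, 240 mm long, lying to the right.
- spray_can: Bystander: yellow can, 64 mm diameter, 170 mm high, standing at the left; origin at the centre of its underside.
- spare_pin: Bystander: steel pin with a head, 40 mm diameter, 75 mm high, standing at the right; origin at the centre of its underside.
- bolt_tray: Bystander: blue open tray, 120 by 160 by 50 mm, at the far left; origin at the centre of its underside.
Things that resemble listed ones, but are neither listed nor needed, are in the scene too. Several things look just like the plate: the one meant starts farthest to the robot's right.

How it is judged (in metres and radians):
On the way, in this order (a step that is already met when the one before it is completed fails the run):
1. the plate is home against all three pins, the knob not yet clicked (x of plate in the frame of fixture above -0.003 m and y of plate in the frame of fixture below 0.003 m and angle between the x axis of plate and the x axis of fixture, either way round below 0.03 rad and value of joint knob below 0.2 rad), for 0.1 s.
2. the knob has clicked past its detent and the foot presses the plate (value of joint knob above 0.42 rad and contact force between foot and plate above 2 N), for 0.1 s.
At the end, for the whole second after the job is handed in: The plate rests within 3 mm of all its stops and within 0.03 rad of square, the knob stands clicked past its detent (clutch above 0.42 rad, never above 0.6), and the orange foot presses on the plate with more than 2 N (all of step 2 and x of plate in the frame of fixture above -0.003 m and y of plate in the frame of fixture below 0.003 m and angle between the x axis of plate and the x axis of fixture, either way round below 0.03 rad and linear speed of plate below 0.01 m/s); the robot touches nothing.
It fails at once if the knob is forced beyond its click (overtightened) (value of joint knob above 0.6 rad).
It fails at once if the knob clicks before the plate is home (value of joint knob above 0.25 rad and (x of plate in the frame of fixture below -0.006 m or y of plate in the frame of fixture above 0.006 m)).
It fails at once if the plate is tipped or lifted onto the pins (angle between plate's own z axis and vertical above 0.15 rad or height (world z) of plate above 0.04 m).
It fails at once if a bystander is moved (distance of any of offcut, magnet_square, wire_brush, chipping_hammer, spray_can, spare_pin, bolt_tray from where it was at the start of the episode above 0.02 m).
It also fails if it takes over 59 s, if anything falls off the work surface, if the arm or the gripper's body presses on something with over 40 N, if the wrist force passes 120 N, or if a joint passes its speed limit or range.

## Working session

There is one attempt and no reset: what is moved stays moved. The work goes in short steps, Python scripts to look and compute and a tool call to move; the robot and the scene stay as the last step left them, time stands still between calls to the robot, and variables do not carry over. Pictures are saved under pics/ and viewed, about 8 in all and at most 12, crops included, and the job is handed in when it is done.

Besides the shell and the picture viewer there is one more tool, called after "Request:" as name(argument=value, ...) on one line, values as JSON. servo_tool: Moves the arm, as the interface text tells. Its arguments: {"type":"object","properties":{"targets":{"type":"array"},"squeeze":{"type":"number"}},"required":["targets"]}

```bash
mkdir -p pics; cat > h.py <<'E'
import numpy as np, cv2
from plant import r
def cap(n,f=None):
    im=np.array(r.capture(n)); 
    if f: cv2.imwrite('pics/'+f,im)
    return im
def ray(cal,u,v,z):
    K=np.array(cal['K']);E=np.array(cal['extrinsics'])
    d=E[:3,:3]@np.linalg.inv(K)@[u,v,1];o=E[:3,3]
    return o+d*(z-o[2])/d[2]
def proj(cal,P):
    K=np.array(cal['K']);E=np.array(cal['extrinsics'])
    c=E[:3,:3].T@(np.array(P)-E[:3,3]);p=K@c
    return p[:2]/p[2]
E
python3 - <<'E'
from h import *
a=cap('scene');b=cap('top')
cv2.imwrite('pics/a.png',cv2.resize(a,(800,600)));cv2.imwrite('pics/b.png',cv2.resize(b,(800,600)))
for c in ('scene','top'):
  cal=r.get_calibration(c);print(c,np.round(cal['K'],1).tolist(),np.round(cal['extrinsics'],3).tolist())
  for n in ('plate','fixture','side_pin','knob','yellow_end','black_end','clamp_nose'):
    for d in r.cut_out(n,c)[:4]:
        m=d['mask'];ys,xs=np.nonzero(m);print(c,n,round(d['p'],2),d['extent'],xs.mean().round(1),ys.mean().round(1))
s=r.get_state();print(s)
E
```

```text
scene [[418.9, 0.0, 278.7], [0.0, 418.9, 205.5], [0.0, 0.0, 1.0]] [[0.568, 0.707, -0.421, 1.03], [0.823, -0.495, 0.278, -0.266], [-0.012, -0.505, -0.863, 1.128], [0.0, 0.0, 0.0, 1.0]]
scene plate 0.92 [230.3, 194.0, 300.7, 256.8] 264.0 223.3
scene plate 0.79 [237.0, 132.5, 298.4, 180.9] 266.1 155.0
scene plate 0.49 [233.1, 245.3, 315.6, 291.1] 287.2 268.8
scene plate 0.37 [326.8, 233.8, 351.8, 266.0] 336.5 244.6
scene fixture 0.84 [231.0, 248.0, 314.4, 293.0] 287.5 269.0
scene fixture 0.18 [324.1, 231.8, 350.1, 265.0] 337.1 245.0
scene side_pin 0.61 [229.5, 245.0, 313.0, 294.0] 287.8 268.4
scene side_pin 0.5 [251.6, 228.6, 295.4, 246.8] 273.9 238.0
scene knob 0.58 [249.4, 228.2, 300.2, 248.7] 274.3 238.2
scene yellow_end 0.65 [250.9, 230.5, 297.0, 248.7] 274.2 237.8
scene black_end 0.73 [252.8, 230.6, 298.5, 247.7] 273.7 238.2
scene black_end 0.61 [228.8, 246.1, 317.3, 293.8] 287.4 268.8
scene clamp_nose 0.84 [228.2, 246.0, 317.7, 291.6] 287.2 268.7
top [[492.0, 0.0, 280.5], [0.0, 492.0, 206.0], [0.0, 0.0, 1.0]] [[0.013, -0.996, 0.087, 0.417], [-1.0, -0.013, -0.005, 0.038], [0.006, -
[... 535 characters left out ...]
8, 142.4, 332.6, 207.4] 293.4 161.4
{'time_s': 0.8, 'joints': array([ 9.30548809e+01,  2.05437117e+01,  6.81306131e-01, -1.94689668e-03,
       -7.01356982e+01, -1.65083975e+01]), 'qd': array([ 0.0841642 , -0.02726095,  0.05077165, -0.12641047,  0.0397539 ,
        0.09830705]), 'joint_torque': array([-2.32062026e-03, -5.82281399e+01,  2.93299341e+01,  7.00229153e+00,
        1.25867949e-02, -2.54314961e-05]), 'tcp_pos': array([0.15702737, 0.65644714, 0.22658006]), 'eef_rot': array([-1.79998702e+02,  2.29441474e-03, -1.34541781e+01]), 'contact_force': array([ 0.02603037,  0.24014985, -0.05487982]), 'moment': array([ 0.01347057, -0.00549139,  0.00526247]), 'gripper_width': 0.0876492867636947}
```

```bash
python3 - <<'E'
from h import *
a=cv2.imread('pics/a.png');b=cv2.imread('pics/b.png')
b=cv2.resize(b,(560,420),interpolation=cv2.INTER_AREA)
c=np.array(r.capture('top'));s=np.array(r.capture('scene'))
cv2.imwrite('pics/c.png',np.hstack([cv2.resize(c[120:350,150:430],None,fx=2.85,fy=2.6)]))
cv2.imwrite('pics/d.png',cv2.resize(s[120:320,180:400],(660,600),interpolation=cv2.INTER_CUBIC))
E
```

```text
(no output)
```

View pics/b.png

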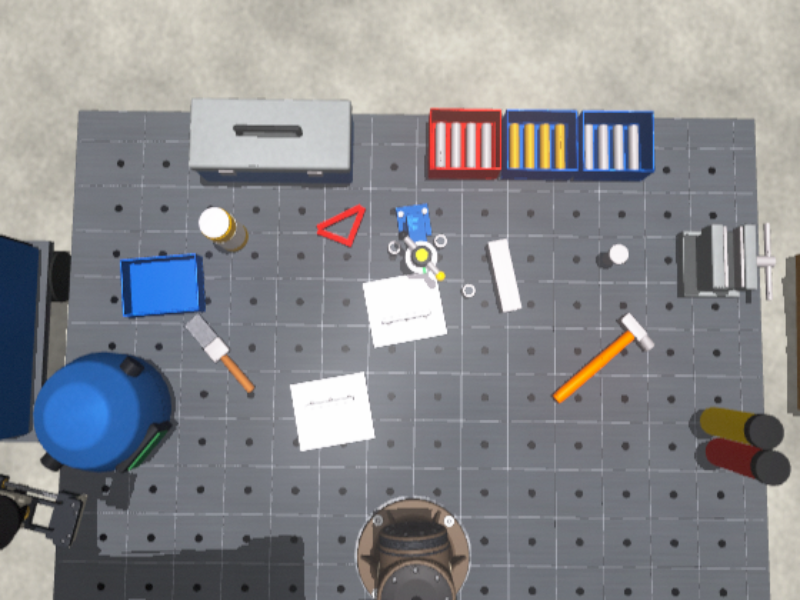

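View pics/d.png

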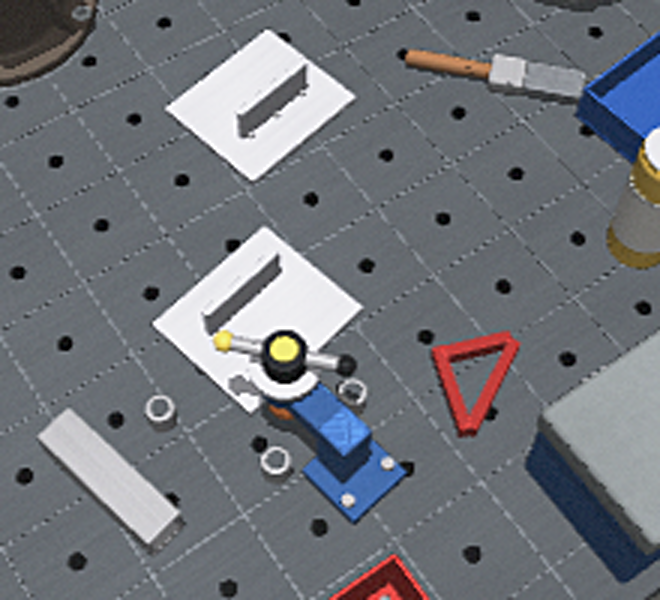

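The top picture shows the two look-alike plates: A at about (404,310) and B at (332,411) in the 800-px view. A is farther right, so A is the one meant. Pins are at (394,248), (440,241) and (468,291), and the knob cap is at (421,256). The scene crop agrees and serves as the close check. Next I fit the fixture and plate poses.

```bash
cat >> h.py <<'E'
from scipy.optimize import least_squares
def fx(p,P):
    c,s=np.cos(p[2]),np.sin(p[2]);P=np.array(P,float)
    return np.array([p[0]+c*P[0]-s*P[1],p[1]+s*P[0]+c*P[1],P[2]])
def fit(obs,p0,loss='soft_l1'):  # obs: (cal,P,uv)
    f=lambda p:np.concatenate([proj(c,fx(p,P))-uv for c,P,uv in obs])
    s=least_squares(f,p0,loss=loss);return s.x,f(s.x).reshape(-1,2)
def corners(mask):
    cn=max(cv2.findContours(mask.astype(np.uint8),0,2)[0],key=cv2.contourArea)
    return cv2.boxPoints(cv2.minAreaRect(cn))
E
python3 - <<'E'
from h import *
T=r.get_calibration('top');S=r.get_calibration('scene')
A=[.084,.05,.03];B=[.084,-.05,.03];C=[-.03,-.094,.03];Kn=[.045,0,.135]
ot=[(T,A,(275.8,173.6)),(T,B,(308,168.7)),(T,C,(327.6,203.7)),(T,Kn,(294.7,179.2))]
os=[(S,C,(233.3,256)),(S,B,(272,273.7)),(S,A,(297.3,250.3)),(S,Kn,(180+285/3,120+348/3))]
for o in (ot,os,ot+os):
    p,e=fit(o,[.55,0,0]);print(np.round(p,4),np.round(e,1).tolist())
y=ray(T,441*.7,275*.7,.125);k=fx(p,[.045,0,.125]);d=y-k;print('yellow rel',d,np.hypot(*d[:2]),'ang past -y',-(np.arctan2(d[1],d[0])-p[2])-np.pi/2)
# plate corners
pt=[(T,P,uv) for P,uv in zip([[.07,.08,.01],[-.07,.08,.01],[-.07,-.08,.01]],[(363*.7,284*.7),(373*.7,346*.7),(446*.7,333*.7)])]
ps=[(S,P,(180+u/3,120+v/3)) for P,(u,v) in zip([[-.07,.08,.01],[-.07,-.08,.01],[.07,.08,.01],[.07,-.08,.01]],[(265,227),(153,323),(362,307),(252,412)])]
for o in (pt,ps,pt+ps):
    q,e=fit(o,[.45,0,0]);print('plate',np.round(q,4),np.round(e,1).tolist())
c,s=np.cos(p[2]),np.sin(p[2]);d=q[:2]-p[:2];print('in fixture',c*d[0]+s*d[1],-s*d[0]+c*d[1],q[2]-p[2]); print(r.grasp_offset)
E
```

```text
[ 0.5701 -0.0159  0.1549] [[-0.3, -0.1], [-0.0, 0.3], [0.2, 0.1], [0.1, -0.3]]
[ 0.5719 -0.0148  0.1565] [[-0.0, 0.1], [0.0, -0.4], [0.3, 0.1], [-0.3, 0.2]]
[ 0.571  -0.0153  0.1556] [[-0.5, -0.4], [-0.3, -0.0], [0.0, -0.3], [-0.1, -0.6], [-0.3, -0.1], [-0.3, -0.5], [-0.0, -0.0], [-0.6, 0.1]]
yellow rel [-0.03785333 -0.04088868  0.        ] 0.05572036050611423 ang past -y 0.9024834679009519
plate [0.5188 0.0219 0.1894] [[-0.7, -1.1], [0.1, 0.4], [0.6, 0.3]]
plate [0.5185 0.0245 0.1986] [[-0.0, -0.7], [-0.2, 0.2], [0.6, -0.1], [-0.3, 0.4]]
plate [0.5187 0.0237 0.1982] [[-1.5, -0.8], [-0.2, 0.7], [0.1, 0.1], [-0.2, -0.5], [-0.4, 0.4], [0.4, 0.1], [-0.5, 0.6]]
in fixture -0.045657500868408855 0.046613343987872084 0.04262661964452816
-0.0188
```

Request:
servo_tool(targets=[{"dx":2.3,"dy":-3.3,"spin":-0.12,"grip":100},{"dx":4.6,"dy":-6.6,"spin":-0.24,"grip":100},{"dx":6.8,"dy":-9.9,"spin":-0.35,"grip":100},{"dx":9.1,"dy":-13.2,"spin":-0.47,"grip":100},{"dx":11.4,"dy":-16.5,"spin":-0.59,"grip":100},{"dx":13.7,"dy":-19.8,"spin":-0.71,"grip":100},{"dx":16.0,"dy":-23.1,"spin":-0.83,"grip":100},{"dx":18.2,"dy":-26.4,"spin":-0.94,"grip":100},{"dx":20.5,"dy":-29.7,"spin":-1.06,"grip":100},{"dx":22.8,"dy":-33.0,"spin":-1.18,"grip":100}])

```text
validation failed for argument at $.ta...
```

Request:
servo_tool(targets=[{"dx":2.3,"dy":-3.3,"dz":0,"spin":-0.12,"grip":100},{"dx":4.6,"dy":-6.6,"dz":0,"spin":-0.24,"grip":100},{"dx":6.8,"dy":-9.9,"dz":0,"spin":-0.35,"grip":100},{"dx":9.1,"dy":-13.2,"dz":0,"spin":-0.47,"grip":100},{"dx":11.4,"dy":-16.5,"dz":0,"spin":-0.59,"grip":100},{"dx":13.7,"dy":-19.8,"dz":0,"spin":-0.71,"grip":100},{"dx":16.0,"dy":-23.1,"dz":0,"spin":-0.83,"grip":100},{"dx":18.2,"dy":-26.4,"dz":0,"spin":-0.94,"grip":100},{"dx":20.5,"dy":-29.7,"dz":0,"spin":-1.06,"grip":100},{"dx":22.8,"dy":-33.0,"dz":0,"spin":-1.18,"grip":100}])

```text
time_s: 1.73
tcp_pos: [0.3857, 0.3248, 0.227]
eef_rot: [-180.0, 0.0, -81.4]
contact_force: [0.8, 1.2, 0.6]
gripper_width: 0.0877
```

Request:
servo_tool(targets=[{"dx":2.2,"dy":-3.2,"dz":0,"spin":0,"grip":100},{"dx":4.4,"dy":-6.4,"dz":0,"spin":0,"grip":100},{"dx":6.6,"dy":-9.6,"dz":0,"spin":0,"grip":100},{"dx":8.8,"dy":-12.8,"dz":0,"spin":0,"grip":100},{"dx":11.0,"dy":-16.0,"dz":0,"spin":0,"grip":100},{"dx":13.1,"dy":-19.2,"dz":-1,"spin":0,"grip":100},{"dx":13.1,"dy":-19.2,"dz":-5,"spin":0,"grip":100},{"dx":13.1,"dy":-19.2,"dz":-9,"spin":0,"grip":100},{"dx":13.1,"dy":-19.2,"dz":-13,"spin":0,"grip":100},{"dx":13.1,"dy":-19.2,"dz":-16.5,"spin":0,"grip":100}])

```text
time_s: 2.57
tcp_pos: [0.5157, 0.1336, 0.0598]
eef_rot: [-180.0, 0.0, -81.1]
contact_force: [-0.3, 0.6, -0.0]
gripper_width: 0.0876
```

```bash
python3 - <<'E'
from h import *
c=cap('wrist');cv2.imwrite('pics/e.png',cv2.resize(c,(800,600)))
W=r.get_calibration('wrist');np.save('W.npy',[W],allow_pickle=True)
p=[.571,-.0153,.1556]
for n,P in dict(A=[.084,.05,.03],B=[.084,-.05,.03],C=[-.03,-.094,.03],K=[.045,0,.135]).items(): print(n,(proj(W,fx(p,P))*800/560).round())
q=[.5187,.0237,.198]
for a in(1,-1):
  for b in (1,-1): print('pl',a,b,(proj(W,fx(q,[.07*a,.08*b,.01]))*800/560).round())
s=r.get_state();print(s['tcp_pos'],s['eef_rot'],s['contact_force'])
E
```

```text
A [72. 84.]
B [  10. -269.]
C [ 377. -465.]
K [-302. -583.]
pl 1 1 [274. 283.]
pl 1 -1 [ 223. -145.]
pl -1 1 [581. 269.]
pl -1 -1 [ 608. -164.]
[0.51202573 0.13190483 0.05340968] [ 1.79480978e+02 -1.50636650e-01 -8.12120610e+01] [-3.32870255 -1.56355084 -7.17879153]
```

View pics/e.png

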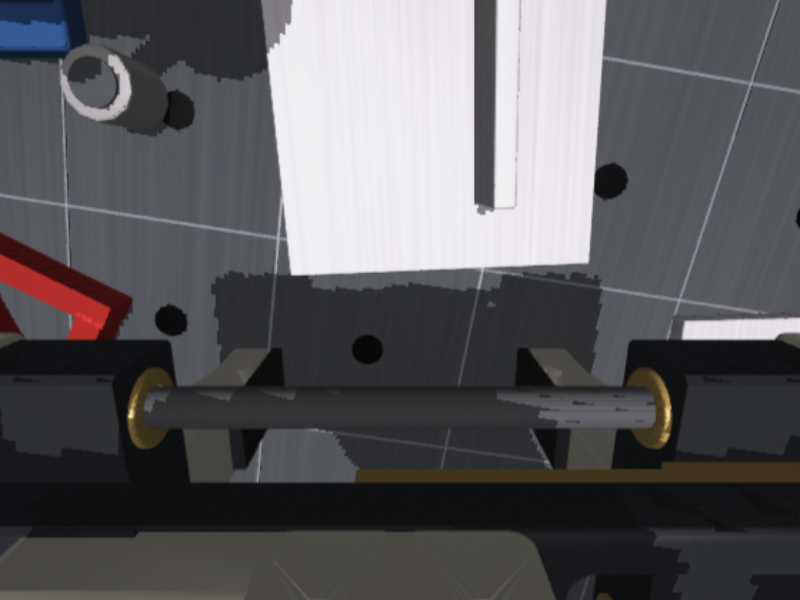

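```bash
python3 - <<'E'
from h import *
for i in range(3):
  r.capture('top')
  s=r.get_state();print(s['time_s'],s['tcp_pos'],s['eef_rot'],s['contact_force'],s['moment'])
E
```

```text
2.6667 [0.51251699 0.13209339 0.05666113] [179.46501726  -0.20785698 -81.14650651] [-0.74339901 -0.44226729  0.59984008] [ 0.03037743  0.05278334 -0.01740733]
2.7167 [0.51468179 0.13333374 0.05993839] [ 1.79715908e+02 -1.47609409e-01 -8.10656321e+01] [0.23874968 0.98063293 0.45440289] [ 0.07624073 -0.09402284 -0.03844455]
2.7667 [0.51638653 0.13445269 0.06213654] [ 1.79953669e+02 -6.08357918e-02 -8.10250120e+01] [0.27774848 0.73739307 1.08878641] [ 0.20899885 -0.09818979  0.01262828]
```

Request:
servo_tool(targets=[{"dx":0,"dy":0,"dz":-3,"spin":0,"grip":100},{"dx":0,"dy":0,"dz":-5,"spin":0,"grip":100},{"dx":0,"dy":0,"dz":-5.7,"spin":0,"grip":100},{"dx":0.1,"dy":-0.7,"dz":-5.7,"spin":0,"grip":100},{"dx":0.2,"dy":-1.3,"dz":-5.7,"spin":0,"grip":100},{"dx":0.3,"dy":-2.0,"dz":-5.7,"spin":0,"grip":100},{"dx":0.4,"dy":-2.7,"dz":-5.7,"spin":0,"grip":100},{"dx":0.5,"dy":-3.4,"dz":-5.7,"spin":0,"grip":100},{"dx":0.6,"dy":-3.8,"dz":-5.7,"spin":0,"grip":100},{"dx":0.6,"dy":-4.0,"dz":-5.7,"spin":0,"grip":100}])

```text
time_s: 3.6
tcp_pos: [0.5236, 0.0946, 0.006]
eef_rot: [-179.8, 0.1, -81.1]
contact_force: [-1.1, 7.2, 6.8]
gripper_width: 0.0879
```

Request:
servo_tool(targets=[{"dx":0.05,"dy":-0.3,"dz":0,"spin":0,"grip":100},{"dx":0.1,"dy":-0.6,"dz":0,"spin":0,"grip":100},{"dx":0.15,"dy":-0.9,"dz":0,"spin":0,"grip":100},{"dx":0.2,"dy":-1.2,"dz":0,"spin":0,"grip":100},{"dx":0.25,"dy":-1.5,"dz":0,"spin":0,"grip":100},{"dx":0.3,"dy":-1.8,"dz":0,"spin":0,"grip":100},{"dx":0.32,"dy":-2.0,"dz":0,"spin":0,"grip":100},{"dx":0.34,"dy":-2.2,"dz":0,"spin":0,"grip":100},{"dx":0.36,"dy":-2.3,"dz":0,"spin":0,"grip":100},{"dx":0.37,"dy":-2.4,"dz":0,"spin":0,"grip":100}])

```text
time_s: 4.43
tcp_pos: [0.5273, 0.0711, 0.0059]
eef_rot: [-179.8, 0.1, -81.1]
contact_force: [-0.3, 6.7, 7.4]
gripper_width: 0.0876
```

Request:
servo_tool(targets=[{"dx":0.02,"dy":-0.1,"dz":0,"spin":0,"grip":100},{"dx":0.03,"dy":-0.2,"dz":0,"spin":0,"grip":100},{"dx":0.05,"dy":-0.3,"dz":0,"spin":0,"grip":100},{"dx":0.05,"dy":-0.3,"dz":0,"spin":0,"grip":100},{"dx":0.05,"dy":-0.3,"dz":0,"spin":0,"grip":100},{"dx":0.05,"dy":-0.3,"dz":0,"spin":0,"grip":100},{"dx":0.05,"dy":-0.3,"dz":0,"spin":0,"grip":100},{"dx":0.05,"dy":-0.3,"dz":0,"spin":0,"grip":100},{"dx":0.05,"dy":-0.3,"dz":0,"spin":0,"grip":100},{"dx":0.05,"dy":-0.3,"dz":0,"spin":0,"grip":100}])

```text
time_s: 5.27
tcp_pos: [0.5277, 0.0687, 0.006]
eef_rot: [-179.8, 0.1, -81.1]
contact_force: [-2.2, 9.1, 8.3]
gripper_width: 0.0876
```

Request:
servo_tool(targets=[{"dx":0.02,"dy":-0.1,"dz":0,"spin":0,"grip":100},{"dx":0.03,"dy":-0.2,"dz":0,"spin":0,"grip":100},{"dx":0.05,"dy":-0.3,"dz":0,"spin":0,"grip":100},{"dx":0.06,"dy":-0.4,"dz":0,"spin":0,"grip":100},{"dx":0.06,"dy":-0.4,"dz":0,"spin":0,"grip":100},{"dx":0.06,"dy":-0.4,"dz":0,"spin":0,"grip":100},{"dx":0.06,"dy":-0.4,"dz":0,"spin":0,"grip":100},{"dx":0.06,"dy":-0.4,"dz":0,"spin":0,"grip":100},{"dx":0.06,"dy":-0.4,"dz":0,"spin":0,"grip":100},{"dx":0.06,"dy":-0.4,"dz":0,"spin":0,"grip":100}])

```text
time_s: 6.1
tcp_pos: [0.5283, 0.0678, 0.006]
eef_rot: [-179.7, 0.3, -81.1]
contact_force: [-9.8, 28.5, 9.5]
gripper_width: 0.0876
```

Request:
servo_tool(targets=[{"dx":-0.2,"dy":1.5,"dz":0,"spin":0,"grip":100},{"dx":-0.2,"dy":1.5,"dz":3.5,"spin":0,"grip":100},{"dx":-0.2,"dy":1.5,"dz":7.5,"spin":0,"grip":100},{"dx":-0.2,"dy":1.5,"dz":11.5,"spin":0.1,"grip":100},{"dx":-2,"dy":-0.5,"dz":11.5,"spin":0.22,"grip":100},{"dx":-4,"dy":-2.5,"dz":11.5,"spin":0.34,"grip":100},{"dx":-6,"dy":-5,"dz":11.5,"spin":0.46,"grip":100},{"dx":-8,"dy":-7.5,"dz":11.5,"spin":0.58,"grip":100},{"dx":-9,"dy":-9.5,"dz":11.5,"spin":0.7,"grip":100},{"dx":-9.6,"dy":-10.2,"dz":11.5,"spin":0.82,"grip":100}])

```text
time_s: 6.93
tcp_pos: [0.4283, -0.0412, 0.1197]
eef_rot: [179.9, 0.0, -33.8]
contact_force: [0.5, 0.4, -0.3]
gripper_width: 0.0877
```

Request:
servo_tool(targets=[{"dx":0,"dy":0,"dz":0,"spin":0.12,"grip":100},{"dx":0,"dy":0,"dz":0,"spin":0.24,"grip":100},{"dx":0,"dy":0,"dz":0,"spin":0.36,"grip":100},{"dx":0,"dy":0,"dz":0,"spin":0.48,"grip":100},{"dx":0,"dy":0,"dz":0,"spin":0.6,"grip":100},{"dx":0,"dy":0,"dz":0,"spin":0.7,"grip":100},{"dx":0,"dy":0,"dz":-2,"spin":0.75,"grip":100},{"dx":0,"dy":0,"dz":-4,"spin":0.751,"grip":100},{"dx":0,"dy":0,"dz":-6,"spin":0.751,"grip":100},{"dx":0,"dy":0,"dz":-7,"spin":0.751,"grip":100}])

```text
time_s: 7.77
tcp_pos: [0.4291, -0.0396, 0.0479]
eef_rot: [180.0, 0.2, 8.9]
contact_force: [-0.1, -0.7, -0.7]
gripper_width: 0.0874
```

```bash
python3 - <<'E'
from h import *
c=cap('wrist');t=cap('top')
cv2.imwrite('pics/f.png',np.hstack([cv2.resize(c,(400,300)),cv2.resize(t[140:290,200:400],(400,300),interpolation=cv2.INTER_CUBIC)]))
s=r.get_state();print(s['tcp_pos'],s['eef_rot'],s['contact_force'],s['joints'])
E
```

```text
[ 0.42895481 -0.03969298  0.04815089] [179.95244006   0.25081164   8.90232161] [-0.50779371  0.4554074   0.04424035] [ 2.11448006e+01  9.78128528e+00 -4.22433256e+01 -1.08364434e-02
 -3.82305826e+01  7.77661523e+01]
```

View pics/f.png

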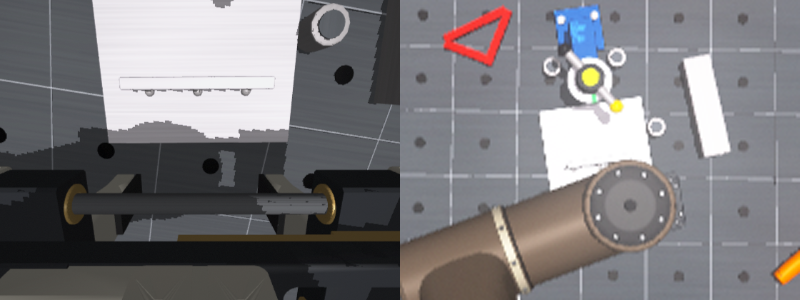

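Request:
servo_tool(targets=[{"dx":0,"dy":0,"dz":-2.5,"spin":0,"grip":100},{"dx":0,"dy":0,"dz":-4.0,"spin":0,"grip":100},{"dx":0.2,"dy":0,"dz":-4.3,"spin":0,"grip":100},{"dx":0.7,"dy":0.1,"dz":-4.3,"spin":0,"grip":100},{"dx":1.3,"dy":0.2,"dz":-4.3,"spin":0,"grip":100},{"dx":1.9,"dy":0.3,"dz":-4.3,"spin":0,"grip":100},{"dx":2.4,"dy":0.4,"dz":-4.3,"spin":0,"grip":100},{"dx":2.9,"dy":0.45,"dz":-4.3,"spin":0,"grip":100},{"dx":3.4,"dy":0.53,"dz":-4.3,"spin":0,"grip":100},{"dx":3.9,"dy":0.61,"dz":-4.3,"spin":0,"grip":100}])

```text
time_s: 8.7
tcp_pos: [0.4674, -0.033, 0.0072]
eef_rot: [180.0, 0.3, 8.9]
contact_force: [-13.4, 3.7, 12.7]
gripper_width: 0.0877
```

Request:
servo_tool(targets=[{"dx":0.4,"dy":0.06,"dz":0,"spin":0,"grip":100},{"dx":0.8,"dy":0.12,"dz":0,"spin":0,"grip":100},{"dx":1.2,"dy":0.19,"dz":0,"spin":0,"grip":100},{"dx":1.6,"dy":0.25,"dz":0,"spin":0,"grip":100},{"dx":1.8,"dy":0.28,"dz":0,"spin":0,"grip":100},{"dx":2.0,"dy":0.31,"dz":0,"spin":0,"grip":100},{"dx":2.1,"dy":0.33,"dz":0,"spin":0,"grip":100},{"dx":2.2,"dy":0.34,"dz":0,"spin":0,"grip":100},{"dx":2.3,"dy":0.36,"dz":0,"spin":0,"grip":100},{"dx":2.4,"dy":0.37,"dz":0,"spin":0,"grip":100}])

```text
time_s: 9.53
tcp_pos: [0.4915, -0.0291, 0.0073]
eef_rot: [-180.0, 0.2, 8.9]
contact_force: [-11.2, 3.7, 9.5]
gripper_width: 0.0874
```

Request:
servo_tool(targets=[{"dx":0.1,"dy":0.02,"dz":0,"spin":0,"grip":100},{"dx":0.2,"dy":0.03,"dz":0,"spin":0,"grip":100},{"dx":0.3,"dy":0.05,"dz":0,"spin":0,"grip":100},{"dx":0.4,"dy":0.06,"dz":0,"spin":0,"grip":100},{"dx":0.45,"dy":0.07,"dz":0,"spin":0,"grip":100},{"dx":0.45,"dy":0.07,"dz":0,"spin":0,"grip":100},{"dx":0.45,"dy":0.07,"dz":0,"spin":0,"grip":100},{"dx":0.45,"dy":0.07,"dz":0,"spin":0,"grip":100},{"dx":0.45,"dy":0.07,"dz":0,"spin":0,"grip":100},{"dx":0.45,"dy":0.07,"dz":0,"spin":0,"grip":100}])

```text
time_s: 10.37
tcp_pos: [0.4933, -0.0289, 0.0071]
eef_rot: [-180.0, 0.5, 8.9]
contact_force: [-20.0, 6.3, 18.3]
gripper_width: 0.0877
```

Request:
servo_tool(targets=[{"dx":0.1,"dy":0.02,"dz":0,"spin":0,"grip":100},{"dx":0.2,"dy":0.03,"dz":0,"spin":0,"grip":100},{"dx":0.3,"dy":0.05,"dz":0,"spin":0,"grip":100},{"dx":0.4,"dy":0.06,"dz":0,"spin":0,"grip":100},{"dx":0.4,"dy":0.06,"dz":0,"spin":0,"grip":100},{"dx":0.4,"dy":0.06,"dz":0,"spin":0,"grip":100},{"dx":0.4,"dy":0.06,"dz":0,"spin":0,"grip":100},{"dx":0.4,"dy":0.06,"dz":0,"spin":0,"grip":100},{"dx":0.4,"dy":0.06,"dz":0,"spin":0,"grip":100},{"dx":0.4,"dy":0.06,"dz":0,"spin":0,"grip":100}])

```text
time_s: 11.2
tcp_pos: [0.4934, -0.0294, 0.0065]
eef_rot: [180.0, 0.9, 8.8]
contact_force: [-29.3, 6.4, 25.3]
gripper_width: 0.0877
```

Request:
servo_tool(targets=[{"dx":-1.5,"dy":-0.2,"dz":0,"spin":0,"grip":100},{"dx":-3.5,"dy":-0.5,"dz":0,"spin":0,"grip":100},{"dx":-5.5,"dy":-0.8,"dz":2,"spin":0,"grip":100},{"dx":-6,"dy":-0.9,"dz":6,"spin":0,"grip":100},{"dx":-6,"dy":-0.9,"dz":10,"spin":0,"grip":100},{"dx":-6,"dy":-0.9,"dz":14,"spin":0,"grip":100},{"dx":-6,"dy":-0.9,"dz":17,"spin":0,"grip":100},{"dx":-6,"dy":-0.9,"dz":18.5,"spin":0,"grip":100},{"dx":-6,"dy":-0.9,"dz":19,"spin":0,"grip":100},{"dx":-6,"dy":-0.9,"dz":19,"spin":0,"grip":100}])

```text
time_s: 12.03
tcp_pos: [0.4438, -0.0361, 0.1992]
eef_rot: [-180.0, -0.3, 9.0]
contact_force: [0.6, 0.1, -1.5]
gripper_width: 0.0875
```

```bash
python3 - <<'E'
from h import *
r.capture('top')
W=r.get_calibration('wrist');c=cap('wrist');s=cap('scene')
v=cv2.resize(c,(800,600));p=[.571,-.0153,.1556]
for P in [[.084,.05,.03],[.084,-.05,.03],[-.03,-.094,.03],[.045,0,.135]]+[[.07*a,.08*b,.01] for a in(1,-1) for b in (1,-1)]:
  u=proj(W,fx(p,P))*800/560;print(P,u.round()); cv2.drawMarker(v,tuple(int(x) for x in u),(0,0,255),0,10)
cv2.imwrite('pics/g.png',v)
v=cv2.resize(s[180:300,200:360],(800,600),interpolation=cv2.INTER_CUBIC);S=r.get_calibration('scene')
for P in [[.084,.05,.03],[.084,-.05,.03],[-.03,-.094,.03]]+[[.07*a,.08*b,.01] for a in(1,-1) for b in (1,-1)]:
  u=(proj(S,fx(p,P))-[200,180])*5; cv2.drawMarker(v,tuple(int(x) for x in u),(0,0,255),0,10)
cv2.imwrite('pics/h.png',v)
s=r.get_state();print(s['tcp_pos'],s['eef_rot'],s['contact_force'],s['moment'])
E
```

```text
[0.084, 0.05, 0.03] [316. -63.]
[0.084, -0.05, 0.03] [479. -63.]
[-0.03, -0.094, 0.03] [536. 134.]
[0.045, 0, 0.135] [396. -84.]
[0.07, 0.08, 0.01] [277. -23.]
[0.07, -0.08, 0.01] [518. -23.]
[-0.07, 0.08, 0.01] [290. 194.]
[-0.07, -0.08, 0.01] [505. 194.]
[ 0.44186254 -0.03654874  0.19579707] [-1.79996703e+02  7.15860983e-02  8.93853944e+00] [-0.43953258 -0.59905547 -0.11880301] [-0.03073859 -0.03191698 -0.0024308 ]
```

View pics/g.png

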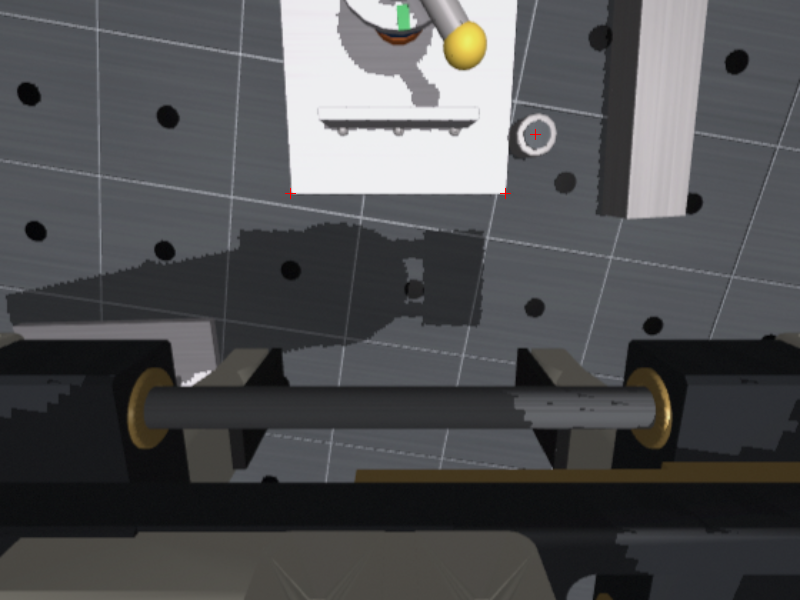

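View pics/h.png

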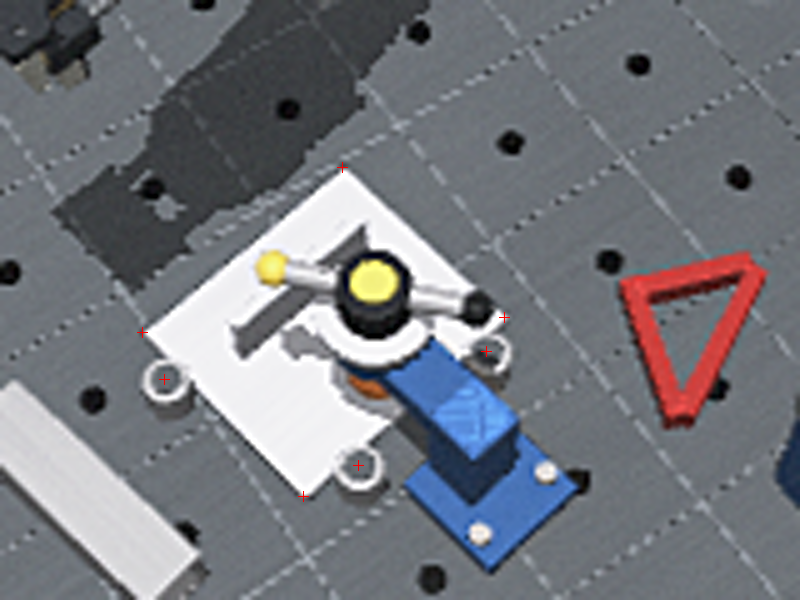

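```bash
python3 - <<'E'
from h import *
W=r.get_calibration('wrist');p=[.571,-.0153,.1556]
k=fx(p,[.045,0,.125])
S=r.get_calibration('scene')
for n,y in (('w',ray(W,325.5,32.2,.125)),('s',ray(S,200+271/5,180+267/5,.125)),('sblack',ray(S,200+478/5,180+307/5,.125)),('hub',ray(S,200+373/5,180+280/5,.135))):
  d=y-k;print(n,k,d,np.hypot(d[0],d[1]),np.degrees(np.arctan2(d[1],d[0])))
E
```

```text
w [ 0.61545634 -0.00832622  0.125     ] [-0.04202486 -0.03834139  0.        ] 0.056887183971074395 -137.62423261896626
s [ 0.61545634 -0.00832622  0.125     ] [-0.04162583 -0.03711972  0.        ] 0.0557726078630212 -138.27510390383867
sblack [ 0.61545634 -0.00832622  0.125     ] [0.04077092 0.03971278 0.        ] 0.056915488208487935 44.246755930948495
hub [ 0.61545634 -0.00832622  0.125     ] [0.00012298 0.00060034 0.01      ] 0.0006128032433928594 78.42332582141617
```

Request:
servo_tool(targets=[{"dx":3,"dy":0.5,"dz":0,"spin":-0.02,"grip":100},{"dx":6,"dy":1,"dz":0,"spin":-0.05,"grip":100},{"dx":9,"dy":1.5,"dz":0,"spin":-0.08,"grip":100},{"dx":12,"dy":2,"dz":0,"spin":-0.12,"grip":100},{"dx":14.5,"dy":2.4,"dz":0,"spin":-0.16,"grip":100},{"dx":16.4,"dy":2.7,"dz":0,"spin":-0.19,"grip":100},{"dx":17.2,"dy":2.8,"dz":0,"spin":-0.208,"grip":100},{"dx":17.4,"dy":2.8,"dz":0,"spin":-0.208,"grip":100},{"dx":17.4,"dy":2.8,"dz":0,"spin":-0.208,"grip":100},{"dx":17.4,"dy":2.8,"dz":0,"spin":-0.208,"grip":100}])

```text
time_s: 13.02
tcp_pos: [0.6152, -0.0087, 0.1959]
eef_rot: [180.0, 0.1, -2.9]
contact_force: [-0.8, 0.0, 0.3]
gripper_width: 0.0877
```

Request:
servo_tool(targets=[{"dx":0,"dy":0,"dz":-2,"spin":0,"grip":100},{"dx":0,"dy":0,"dz":-4,"spin":0,"grip":100},{"dx":0,"dy":0,"dz":-6,"spin":0,"grip":100},{"dx":0,"dy":0,"dz":-7.4,"spin":0,"grip":100},{"dx":0,"dy":0,"dz":-8.2,"spin":0,"grip":100},{"dx":0,"dy":0,"dz":-8.5,"spin":0,"grip":100},{"dx":0,"dy":0,"dz":-8.5,"spin":-0.05,"grip":100},{"dx":0,"dy":0,"dz":-8.5,"spin":-0.1,"grip":100},{"dx":0,"dy":0,"dz":-8.5,"spin":-0.15,"grip":100},{"dx":0,"dy":0,"dz":-8.5,"spin":-0.2,"grip":100}])

```text
time_s: 13.85
tcp_pos: [0.6166, -0.0084, 0.1129]
eef_rot: [-180.0, -0.1, -14.5]
contact_force: [-0.0, -0.4, -0.3]
gripper_width: 0.0877
```

```bash
cat > m.py <<'E'
from plant import r
s=r.get_state();print(round(s['time_s'],2),s['tcp_pos'].round(4),s['eef_rot'].round(2),s['contact_force'].round(1),'M',s['moment'].round(3),'J6t',s['joint_torque'].round(3)[[0,5]],s['joints'].round(1)[5])
E
python3 m.py
```

```text
13.85 [ 0.6166 -0.0084  0.1129] [-1.7995e+02 -1.0000e-01 -1.4540e+01] [-0.  -0.4 -0.3] M [-0.002 -0.047  0.016] J6t [0.002 0.993] 58.1
```

Request:
servo_tool(targets=[{"dx":0,"dy":0,"dz":0,"spin":-0.05,"grip":100},{"dx":0,"dy":0,"dz":0,"spin":-0.1,"grip":100},{"dx":0,"dy":0,"dz":0,"spin":-0.15,"grip":100},{"dx":0,"dy":0,"dz":0,"spin":-0.2,"grip":100},{"dx":0,"dy":0,"dz":0,"spin":-0.25,"grip":100},{"dx":0,"dy":0,"dz":0,"spin":-0.3,"grip":100},{"dx":0,"dy":0,"dz":0,"spin":-0.35,"grip":100},{"dx":0,"dy":0,"dz":0,"spin":-0.4,"grip":100},{"dx":0,"dy":0,"dz":0,"spin":-0.45,"grip":100},{"dx":0,"dy":0,"dz":0,"spin":-0.5,"grip":100}])

```text
time_s: 14.68
tcp_pos: [0.6163, -0.0082, 0.1129]
eef_rot: [-179.9, -0.0, -43.2]
contact_force: [-0.5, 1.2, 0.1]
gripper_width: 0.0875
```

```bash
python3 m.py
```

```text
14.68 [ 0.6163 -0.0082  0.1129] [-1.7992e+02 -4.0000e-02 -4.3160e+01] [-0.5  1.2  0.1] M [0.521 0.426 0.243] J6t [-1.031  0.738] 29.5
```

Request:
servo_tool(targets=[{"dx":0,"dy":0,"dz":0,"spin":-0.03,"grip":100},{"dx":0,"dy":0,"dz":0,"spin":-0.06,"grip":100},{"dx":0,"dy":0,"dz":0,"spin":-0.09,"grip":100},{"dx":0,"dy":0,"dz":0,"spin":-0.12,"grip":100},{"dx":0,"dy":0,"dz":0,"spin":-0.15,"grip":100},{"dx":0,"dy":0,"dz":0,"spin":-0.18,"grip":100},{"dx":0,"dy":0,"dz":0,"spin":-0.21,"grip":100},{"dx":0,"dy":0,"dz":0,"spin":-0.24,"grip":100},{"dx":0,"dy":0,"dz":0,"spin":-0.27,"grip":100},{"dx":0,"dy":0,"dz":0,"spin":-0.3,"grip":100}])

```text
time_s: 15.52
tcp_pos: [0.6164, -0.0082, 0.1129]
eef_rot: [-179.9, -0.0, -60.3]
contact_force: [-1.5, 1.2, 0.8]
gripper_width: 0.0878
```

```bash
python3 m.py
```

```text
15.52 [ 0.6164 -0.0082  0.1129] [-1.7991e+02 -2.0000e-02 -6.0290e+01] [-1.5  1.2  0.8] M [0.387 0.362 0.304] J6t [-0.795  0.33 ] 12.3
```

Request:
servo_tool(targets=[{"dx":0,"dy":0,"dz":0,"spin":-0.02,"grip":100},{"dx":0,"dy":0,"dz":0,"spin":-0.04,"grip":100},{"dx":0,"dy":0,"dz":0,"spin":-0.06,"grip":100},{"dx":0,"dy":0,"dz":0,"spin":-0.08,"grip":100},{"dx":0,"dy":0,"dz":0,"spin":-0.1,"grip":100},{"dx":0,"dy":0,"dz":0,"spin":-0.12,"grip":100},{"dx":0,"dy":0,"dz":0,"spin":-0.14,"grip":100},{"dx":0,"dy":0,"dz":0,"spin":-0.16,"grip":100},{"dx":0,"dy":0,"dz":0,"spin":-0.18,"grip":100},{"dx":0,"dy":0,"dz":0,"spin":-0.18,"grip":100}])

```text
time_s: 16.35
tcp_pos: [0.6167, -0.0083, 0.1117]
eef_rot: [-180.0, -0.0, -70.7]
contact_force: [-0.0, 3.3, 4.3]
gripper_width: 0.0876
```

```bash
python3 m.py
```

```text
16.35 [ 0.6167 -0.0083  0.1117] [-179.96   -0.    -70.67] [-0.   3.3  4.3] M [1.142 0.038 0.229] J6t [-2.097 -0.642] 2.0
```

Request:
servo_tool(targets=[{"dx":0,"dy":0,"dz":0.1,"spin":-0.02,"grip":100},{"dx":0,"dy":0,"dz":0.1,"spin":-0.04,"grip":100},{"dx":0,"dy":0,"dz":0.1,"spin":-0.06,"grip":100},{"dx":0,"dy":0,"dz":0.1,"spin":-0.08,"grip":100},{"dx":0,"dy":0,"dz":0.1,"spin":-0.1,"grip":100},{"dx":0,"dy":0,"dz":0.1,"spin":-0.12,"grip":100},{"dx":0,"dy":0,"dz":0.1,"spin":-0.14,"grip":100},{"dx":0,"dy":0,"dz":0.1,"spin":-0.16,"grip":100},{"dx":0,"dy":0,"dz":0.1,"spin":-0.18,"grip":100},{"dx":0,"dy":0,"dz":0.1,"spin":-0.2,"grip":100}])

```text
time_s: 17.18
tcp_pos: [0.6164, -0.0084, 0.1123]
eef_rot: [-180.0, -0.0, -82.1]
contact_force: [4.0, 2.0, -6.9]
gripper_width: 0.0879
```

```bash
python3 m.py
```

```text
17.18 [ 0.6164 -0.0084  0.1123] [-180.     -0.    -82.13] [ 4.   2.  -6.9] M [ 0.98  -1.703  0.805] J6t [-2.293 -0.406] -9.5
```

Request:
servo_tool(targets=[{"dx":0,"dy":0,"dz":0,"spin":-0.02,"grip":100},{"dx":0,"dy":0,"dz":0,"spin":-0.04,"grip":100},{"dx":0,"dy":0,"dz":0,"spin":-0.06,"grip":100},{"dx":0,"dy":0,"dz":0,"spin":-0.08,"grip":100},{"dx":0,"dy":0,"dz":0,"spin":-0.1,"grip":100},{"dx":0,"dy":0,"dz":0,"spin":-0.12,"grip":100},{"dx":0,"dy":0,"dz":0,"spin":-0.14,"grip":100},{"dx":0,"dy":0,"dz":0,"spin":-0.14,"grip":100},{"dx":0,"dy":0,"dz":0,"spin":-0.14,"grip":100},{"dx":0,"dy":0,"dz":0,"spin":-0.14,"grip":100}])

```text
time_s: 18.02
tcp_pos: [0.6159, -0.0089, 0.1127]
eef_rot: [180.0, -0.0, -90.1]
contact_force: [0.4, 0.6, 0.3]
gripper_width: 0.0875
```

```bash
python3 m.py
```

```text
18.02 [ 0.6159 -0.0089  0.1127] [ 1.7997e+02 -2.0000e-02 -9.0070e+01] [0.4 0.6 0.3] M [ 0.095 -0.083 -0.03 ] J6t [ 0.022 -0.026] -17.4
```

Request:
servo_tool(targets=[{"dx":0,"dy":0,"dz":0,"spin":0.05,"grip":100},{"dx":0,"dy":0,"dz":0,"spin":0.12,"grip":100},{"dx":0,"dy":0,"dz":0.5,"spin":0.17,"grip":100},{"dx":0,"dy":0,"dz":2,"spin":0.2,"grip":100},{"dx":0,"dy":0,"dz":5,"spin":0.2,"grip":100},{"dx":0,"dy":0,"dz":8,"spin":0.3,"grip":100},{"dx":-4,"dy":0,"dz":10,"spin":0.42,"grip":100},{"dx":-8,"dy":0,"dz":11,"spin":0.54,"grip":100},{"dx":-12,"dy":0,"dz":11.5,"spin":0.66,"grip":100},{"dx":-15,"dy":0,"dz":12,"spin":0.78,"grip":100}])

```text
time_s: 18.85
tcp_pos: [0.4635, -0.0091, 0.233]
eef_rot: [-180.0, 0.0, -45.1]
contact_force: [-1.0, 0.4, -0.1]
gripper_width: 0.0873
```

Request:
servo_tool(targets=[{"dx":-2,"dy":0,"dz":0,"spin":0.12,"grip":100},{"dx":-3,"dy":0,"dz":0,"spin":0.24,"grip":100},{"dx":-4,"dy":-0.5,"dz":0,"spin":0.36,"grip":100},{"dx":-4,"dy":-1,"dz":0,"spin":0.48,"grip":100},{"dx":-4,"dy":-1.5,"dz":0,"spin":0.6,"grip":100},{"dx":-4,"dy":-2,"dz":0,"spin":0.72,"grip":100},{"dx":-4,"dy":-2.5,"dz":0,"spin":0.84,"grip":100},{"dx":-4,"dy":-3,"dz":0,"spin":0.94,"grip":100},{"dx":-4,"dy":-3,"dz":0,"spin":0.94,"grip":100},{"dx":-4,"dy":-3,"dz":0,"spin":0.94,"grip":100}])

```text
time_s: 19.68
tcp_pos: [0.4261, -0.0387, 0.2327]
eef_rot: [180.0, -0.0, 8.3]
contact_force: [-0.2, 0.1, 0.6]
gripper_width: 0.0877
```

```bash
python3 m.py; python3 - <<'E'
from h import *
r.capture('top');W=r.get_calibration('wrist');c=cap('wrist');s=cap('scene');p=[.571,-.0153,.1556]
def mk(im,cal,x0,y0,x1,y1,w,h):
  v=cv2.resize(im[y0:y1,x0:x1],(w,h),interpolation=cv2.INTER_CUBIC)
  for P in [[.07*a,.08*b,.01] for a in(1,-1) for b in (1,-1)]+[[-.03,-.094,.03]]:
    u=(proj(cal,fx(p,P))-[x0,y0])*[w/(x1-x0),h/(y1-y0)]; cv2.drawMarker(v,tuple(int(x) for x in u),(0,0,255),0,8)
  return v
cv2.imwrite('pics/i.png',np.vstack([mk(c,W,160,0,400,140,514,300),mk(s,r.get_calibration('scene'),210,200,324,280,514,300)]))
E
```

```text
19.68 [ 0.4261 -0.0387  0.2327] [180.    -0.     8.27] [-0.2  0.1  0.6] M [-0.098 -0.012  0.007] J6t [-0.209  0.684] 76.8
```

View pics/i.png

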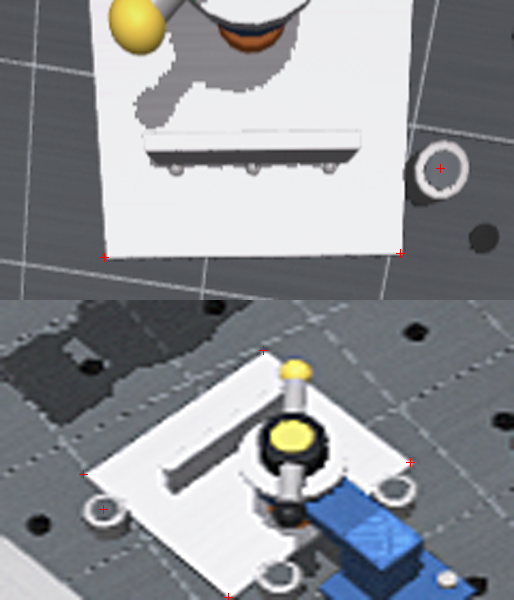

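```bash
python3 - <<'E'
from h import *
S=r.get_calibration('scene');p=[.571,-.0153,.1556];k=fx(p,[.045,0,.125])
y=ray(S,210+295*114/514,200+70*80/300,.125)-k;print(np.degrees(np.arctan2(y[1],y[0])),np.hypot(*y[:2]))
for n in('wrist','scene','top'):
  c=cap(n);h=cv2.cvtColor(c,cv2.COLOR_BGR2HSV);m=cv2.inRange(h,(50,90,90),(85,255,255))
  print(n,[tuple(np.round(x,1)) for x in cv2.connectedComponentsWithStats(m)[3][1:][:6]])
E
python3 m.py
```

```text
143.07501061581033 0.05762063211474644
wrist []
scene [(np.float64(340.0), np.float64(70.5))]
top [(np.float64(100.6), np.float64(315.2))]
19.98 [ 0.4263 -0.0383  0.2326] [180.     0.     8.44] [ 0.3  0.1 -0.1] M [-0.049 -0.025  0.003] J6t [-0.032 -0.034] 77.0
```

```bash
python3 -c "
from plant import r
print(r.close_job())"
```

```text
the job is handed in; nothing more can be done
None
```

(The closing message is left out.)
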